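# Lock the sole iron into the counter bracket

## Task

On the cobbler's counter, take the long, sole-shaped iron foot (not the short heel-shaped one), stand it upright on the counter in the flared open mouth of the bracket, and slide it along the counter between the rails, past the sprung pawl, until the pawl has snapped shut behind it and it cannot come back out. Let go and leave it standing there; leave the short foot where it is.

Things in the scene. Friction and masses are not known exactly. Their poses are not given: they have to be found in the camera images.
- long_foot: Dark iron foot, 0.6 kg, 68 mm high: round flange (56 mm wide, 22 mm high) on the counter, 26 mm post, then a level sole-shaped plate 137 mm long, 18 mm thick, at z 50-68 mm. Grip the plate over the post: 40 mm wide, sides parallel from x -35 to 22 mm. Origin: centre of the flange's underside, on the post axis; x to the broad toe, y across, z up. In the bracket the toe may point any way.
- short_foot: Bystander, leave alone: loose iron foot with the same flange and post but a short heel-shaped plate on top (52 mm wide and long), 68 mm high. Origin: centre of the flange's underside.
- bracket: Grey greased steel bracket fixed on the counter, 24 mm high; the counter is its floor. Origin on the counter, mid-channel; x = sliding direction, z up. Channel 64 mm wide (y -32 to 32 mm) from x -65 mm to the end stop's face at x 78 mm; the flange rests against it with its axis at x 50 mm. Mouth: rails flare from x -65 to 98 mm apart at x -120 mm; stand the foot at about x -95 mm, y 0.
- pawl (a joint): Sprung steel pawl, 6-22 mm above the counter, pivoted upright at bracket x -34, y 40 mm, slanting forward across the channel to its tip at x 11, y 4 mm. Angle in rad: 0 = shut (sprung), about 0.6 = swung aside by the flange. The foot's axis meets it from x -40 mm; it snaps shut behind at about x 43 mm. Passing takes about 3 N plus the foot's friction; pushing back only shuts it firmer.

How it is judged (in metres and radians):
On the way, in this order (a step that is already met when the one before it is completed fails the run):
1. the long foot stands upright on the counter in the mouth of the bracket, ahead of the shut pawl (x of long_foot in the frame of bracket between -0.14 and -0.042 m and y of long_foot in the frame of bracket between -0.035 and 0.035 m and height (world z) of long_foot between -0.006 and 0.008 m and angle between long_foot's own z axis and vertical below 0.15 rad and value of joint pawl below 0.12 rad), for 0.1 s.
2. slid along the counter in the channel, it swings the pawl aside (x of long_foot in the frame of bracket between -0.04 and 0.045 m and y of long_foot in the frame of bracket between -0.012 and 0.012 m and height (world z) of long_foot between -0.006 and 0.008 m and angle between long_foot's own z axis and vertical below 0.15 rad and value of joint pawl above 0.35 rad), for 0.05 s.
At the end, for the whole second after the job is handed in: The long foot stands upright (within about 8 degrees) and at rest on the counter in the channel of the bracket, between the pawl and the end stop (axis at x = 34 to 58 mm, y within 12 mm in the bracket's frame), and the pawl is shut again behind it (below 0.12 rad) (x of long_foot in the frame of bracket between 0.034 and 0.058 m and y of long_foot in the frame of bracket between -0.012 and 0.012 m and height (world z) of long_foot between -0.006 and 0.008 m and angle between long_foot's own z axis and vertical below 0.15 rad and value of joint pawl below 0.12 rad and linear speed of long_foot below 0.02 m/s); the robot touches nothing.
It fails at once if the short foot is moved by more than 40 mm or knocked over (distance of short_foot from where it was at the start of the episode above 0.04 m or angle between short_foot's own z axis and vertical above 0.5 rad).
It also fails if it takes over 48 s, if anything falls off the work surface, if the arm or the gripper's body presses on something with over 40 N, if the wrist force passes 120 N, or if a joint passes its speed limit or range.

## Robot

A 7-joint arm with a two-finger parallel gripper is mounted at the origin on the work surface. World frame = base frame: x ahead of the robot, y to its left, z up, the work surface at z = 0. Lengths are in mm, angles in degrees, forces in N, time in s.
With the tool pointing down it reaches from about 400 to 925 mm from the base axis. Payload 4.1 kg.
Tool frame: the origin (TCP) lies between the finger pads; the fingertips stand 22 mm ahead of it and the grasp point (between the pads) lies 3 mm ahead of it; z points along the fingers, y is the line along which they close (so a half turn about z gives the same grasp; the last joint's range is limited). The gripper opens to 85 mm and grips with 20 to 120 N. Pads are 22 mm wide; open, the fingers measure 114 mm over their backs; the gripper's body (76 mm by 85 mm) begins 54 mm behind the grasp point. The pads swing forward as they close: fully open they stand 13 mm farther back than shut.
Start: joints at [-5.672, 22.827, 2.584, 88.041, -1.071, 69.15, -2.905], TCP at [650.031, 0.031, 253.347] pointing down, gripper open.
Joint ranges: [-161.44, 161.44], [-28.35, 127.94], [-78.24, 83.42], [0, 140.83], [-78.03, 258.03], [13.02, 114.36], [-168.23, 168.23]. Speed limits (degrees/s): [147.25, 147.25, 180, 180, 180, 180, 180].

## Interface

Orientations are given as [roll, pitch, yaw] about the fixed x, y, z axes, in that order (R = Rz(yaw) Ry(pitch) Rx(roll)).
In Python, from cell import env gives the robot as it stands.
- The arm moves only by the tool move_tool, called after ">>>" as name(argument=value, ...) on one line, values as JSON. Schema: {"type":"object","properties":{"increments":{"type":"array","items":{"type":"array","prefixItems":[{"type":"array","items":{"type":"number"},"minItems":3,"maxItems":3},{"type":"array","items":{"type":"number"},"minItems":3,"maxItems":3}],"minItems":2,"maxItems":2},"minItems":1,"maxItems":8},"aperture":{"type":"number"},"squeeze":{"type":"number"},"only":{"type":"string"},"quiet":{"type":"boolean"},"lines":{"type":"string"}},"required":["increments"],"additionalProperties":false}. increments is a list of rows, 1 to 8 of them, each written [[dx, dy, dz], [rx, ry, rz]]: dx, dy, dz in mm, then a rotation vector rx, ry, rz in degrees; each row shifts and turns the commanded pose from where the row before left it, along the tool's axes as they then stand; what a row does not reach is not made up. A row lasts 1/12 s, in which the tool goes at most 41.7 mm and 7.16 degrees, less where a joint would pass 70% of its speed; a pose out of reach is approached as far as the arm can. aperture is the opening from 0.0 (shut) to 1.0 (fully open), set as the call begins (left out keeps the last). The fingers move at their own pace and stop on an object; squeeze is the grip in N (left out, the last holds). Time passes only in rows, so rows that do not move let the fingers close. The tool returns the time, the measured TCP pose, the force, the opening and the grip force at its end. only (a regular expression) keeps the lines of the reply that match it, lines (a string "A,B") keeps lines A to B, and quiet returns only ok. Input that does not fit is refused with a message, and nothing moves.
- env.read_state(): the state, without advancing time (a new reading comes with each control period).
- env.camera(name): name is "scene" or "side" or "wrist"; returns (picture, depth): 480x640x3 uint8, blue, green, red; 480x640 float32, mm along the optical axis (not along the pixel's ray), 0 where there is no reading.
- env.camera_model(name): a dict with "vfov" (degrees; the focal length in pixels is half the picture's height over the tangent of half this angle, whatever the lens; pixels are square), "cx", "cy" (the principal point, pixels), "D" ([k1, k2, p1, p2, k3] as OpenCV has them; the pictures are not rectified), "cam_to_world" (4x4, takes a point from camera to world coordinates). Camera axes: x right, y down, z forward; pixel columns grow to the right and rows downward; lengths in mm; the calibration is good to about 2 mm. A picture is of the moment at which its call begins: read the wrist's pose just before it. camera_model takes no time and is no camera call; for the wrist camera it gives the pose at the moment of the call.
- env.hand_in(): hands the job in; it is judged then, once.
The state is a dict: "t": time; "joints": joint angles; "dq": joint speeds; "joint_torque": joint torques, N m; "tcp_pos": TCP position; "orientation": TCP orientation; "contact_force": force on the tool from outside, world axes, zero at the start; "wrist_torque": the same for the moment, N m; "opening": opening from 0.0 (shut) to 1.0 (fully open); "gripper_force": force on a finger pad.
Only numpy, scipy, OpenCV 4.12 (cv2) and the standard library are available. Lean on these libraries where they do the work, as an engineer would, in place of code of your own. Each camera call takes 0.05 s, during which the arm holds its last target. There are 200 camera calls.

## Working session

There is one attempt and no reset: what is moved stays moved. The work goes in short steps, Python scripts to look and compute and a tool call to move; the robot and the scene stay as the last step left them, time stands still between calls to the robot, and variables do not carry over. Pictures are saved under pics/ and viewed, at most 10 in all, crops included, and the job is handed in when it is done.

```bash
ls; mkdir -p pics
```

Run:
```python
from cell import env
import cv2,numpy as np
for n in("scene","side"):
    im,d=env.camera(n); cv2.imwrite(f"pics/{n}0.png",im); np.savez(f"pics/{n}0.npz",im=im,d=d)
    m=env.camera_model(n); print(n,m["vfov"],m["cx"],m["cy"],m["D"],np.round(m["cam_to_world"],3).tolist())
print(env.read_state())
```

```text
cell.py
pics
scene 52.16417366180031 317.047434691329 238.49021769016713 [-0.06241648  0.          0.          0.          0.        ] [[0.207, 0.649, -0.732, 1128.542], [0.978, -0.147, 0.146, -151.854], [-0.013, -0.747, -0.665, 589.769], [0.0, 0.0, 0.0, 1.0]]
side 44.81065243004155 319.43172274585737 239.7321417641186 [-0.17525448  0.          0.          0.          0.        ] [[-0.968, -0.143, 0.207, 330.767], [-0.251, 0.502, -0.828, 792.394], [0.014, -0.853, -0.522, 585.08], [0.0, 0.0, 0.0, 1.0]]
{'t': 0.1, 'joints': array([-5.672381  , 22.86798634,  2.57879119, 88.10529515, -1.07263208,
       69.15109186, -2.90462074]), 'dq': array([-0.02034985, -0.01785848, -0.03618269, -0.27184922, -0.00525913,
        0.12407297,  0.0445428 ]), 'joint_torque': array([ 3.69826899e-03, -4.76260614e+01,  1.37053739e+00, -2.54949743e+01,
        1.21164820e-02,  5.01686634e-03, -1.94127927e-05]), 'tcp_pos': array([6.49476927e+02, 5.22407021e-02, 2.52376203e+02]), 'orientation': array([-1.79899896e+02,  5.21240810e-03,  9.00078702e+01]), 'contact_force': array([ 0.14184593, -0.75383345, -0.62645394]), 'wrist_torque': array([-0.04173251, -0.03742405, -0.01221401]), 'gripper_force': 0.0, 'opening': 0.9997070153256523}
```

View pics/scene0.png

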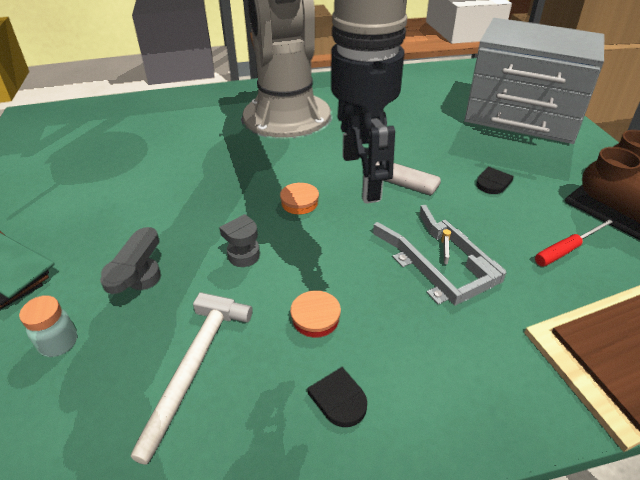

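View pics/side0.png

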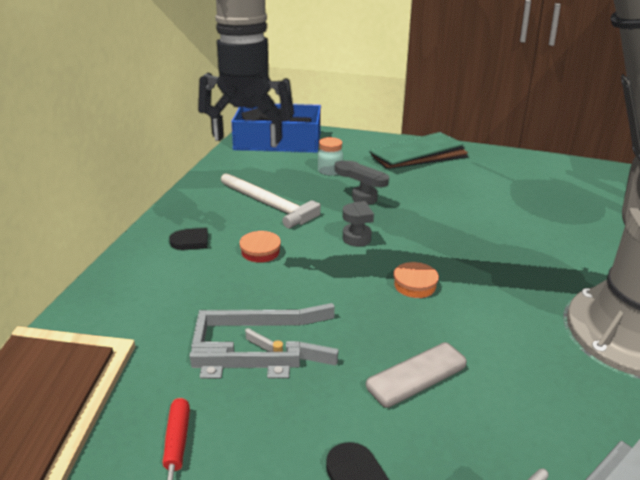

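The scene view shows the long foot at about (135,262), the short foot at (240,240), and the bracket with its mouth near (400,220) and its stop near (480,282). The pawl pivot is at (446,232). The side view shows the long foot at (362,180), the bracket spanning (195–335, 310–370) and the pivot at (278,346).

Create h.py:
```python
from cell import env
import cv2,numpy as np
def model(n):
    m=env.camera_model(n); f=240/np.tan(np.radians(m["vfov"]/2))
    return np.array([[f,0,m["cx"]],[0,f,m["cy"]],[0,0,1]]),np.array(m["D"],float),np.array(m["cam_to_world"])
def ray(n,px,M=None):
    K,D,T=M or model(n); u=cv2.undistortPointsIter(np.array(px,float).reshape(-1,1,2),K,D,None,None,(3,50,1e-9))[:,0] if hasattr(cv2,'undistortPointsIter') else cv2.undistortPoints(np.array(px,float).reshape(-1,1,2),K,D)[:,0]
    return T,np.c_[u,np.ones(len(u))]
def plane(n,px,z,M=None):
    T,r=ray(n,px,M); w=r@T[:3,:3].T; o=T[:3,3]
    return o+w*((z-o[2])/w[:,2])[:,None]
def cloud(n,d,M=None):
    v,u=np.mgrid[:480,:640]; T,r=ray(n,np.c_[u.ravel(),v.ravel()],M)
    return ((r*d.reshape(-1,1))@T[:3,:3].T+T[:3,3]).reshape(480,640,3)
```

Run:
```python
from h import *
for n in("scene","side"):
    z=np.load(f"pics/{n}0.npz"); im,d=z["im"],z["d"]; P=cloud(n,d)
    hsv=cv2.cvtColor(im,cv2.COLOR_BGR2HSV)
    print(n,"counter z",[np.round(P[q],0).tolist() for q in ([(350,270),(200,100)] if n=="scene" else [(300,100),(220,450)])])
    dark=((hsv[...,2]<110)&(hsv[...,1]<60)&(d>0)&(P[...,2]>56)&(P[...,2]<80)).astype(np.uint8)
    grey=((hsv[...,1]<60)&(d>0)&(P[...,2]>18)&(P[...,2]<32)).astype(np.uint8)
    for nm,mk in(("dark",dark),("grey",grey)):
        c,l,s,ce=cv2.connectedComponentsWithStats(mk)
        for i in range(1,c):
            if s[i,4]<60: continue
            q=P[l==i]; (cx,cy),(w,h),a=cv2.minAreaRect(q[:,:2].astype(np.float32))
            print(nm,ce[i].round(),s[i,4],"rect",np.round([cx,cy,w,h,a],1),"z",np.percentile(q[:,2],[5,50,95]).round(1),"mean",q[:,:2].mean(0).round(1))
    # pivot: orange/yellow
    y=((hsv[...,0]>12)&(hsv[...,0]<30)&(hsv[...,1]>120)&(P[...,2]>15)&(P[...,2]<50)).astype(np.uint8)
    c,l,s,ce=cv2.connectedComponentsWithStats(y)
    for i in range(1,c):
        if 8<s[i,4]<400: print("yel",ce[i].round(),s[i,4],P[l==i].mean(0).round(1))
```

```text
scene counter z [[700.0, -139.0, -2.0], [267.0, -428.0, 0.0]]
dark [167.   9.] 1251 rect [-796.7 -297.4  249.3  199.    89.3] z [59.1 75.2 78.3] mean [-758.7 -305.2]
dark [226.  15.] 60 rect [-645.5 -102.2   44.8   27.6    1.1] z [57.  68.4 77.8] mean [-635.5 -102. ]
dark [264.  97.] 98 rect [ 30.6 -54.6  72.2  15.3  29.7] z [58.2 71.7 79.2] mean [ 29.3 -56.9]
dark [525. 109.] 1025 rect [216.1 522.4 258.8  24.9  53.1] z [57.  67.2 78.9] mean [219.5 521. ]
dark [240. 230.] 656 rect [ 499.7 -155.1   53.3   53.9   25. ] z [57.9 66.6 68.4] mean [ 502.8 -156. ]
dark [128. 260.] 1746 rect [ 524.3 -334.8   52.2  137.    68.1] z [58.8 66.4 68.4] mean [ 534.4 -333. ]
grey [170.  26.] 281 rect [-710.8 -298.1  246.9   21.9   89.9] z [18.9 25.1 31. ] mean [-710.1 -300. ]
grey [286. 118.] 398 rect [ 61.9 -14.1 169.7  73.1  64.6] z [18.6 24.6 31.4] mean [62.1 -9.3]
grey [481. 118.] 177 rect [171.6 455.6 105.3  21.3  43.7] z [18.4 23.1 31.2] mean [165.9 448.7]
grey [562. 134.] 164 rect [277.7 599.2  68.6  20.5  65.8] z [18.6 25.  30.8] mean [277.6 597.6]
grey [415. 176.] 642 rect [353.6 204.8 105.7
[... 1862 characters left out ...]
ct [ 510.6 -320.7   51.8   49.9   19. ] z [19.1 22.6 30.1] mean [ 509.4 -316.5]
grey [357. 232.] 309 rect [ 493.6 -151.1   54.9   51.8    2.6] z [19.  22.3 29.5] mean [ 492.6 -146.6]
grey [594. 292.] 71 rect [ 63.8 -60.4   7.1  21.   51.2] z [18.7 24.3 31.5] mean [ 63.  -59.4]
grey [611. 333.] 582 rect [ 62.3  33.4  56.  127.2  28.7] z [18.7 24.9 31.1] mean [49.9 48.1]
grey [253. 336.] 2658 rect [564.7 173.2 218.1 115.7  21.3] z [18.9 22.9 25.2] mean [579.8 186.8]
grey [259. 337.] 152 rect [570.5 185.8   9.   54.7  68.4] z [18.5 21.1 22.7] mean [571.1 186.5]
grey [415. 371.] 2462 rect [337.3 190.7 149.4  48.5  46.3] z [19.  21.6 23.5] mean [339.6 195.3]
yel [278. 346.] 76 [537.8 199.6  24. ]
```

Run:
```python
from h import *
for n in("scene","side"):
    z=np.load(f"pics/{n}0.npz"); im,d=z["im"],z["d"]; P=cloud(n,d); hsv=cv2.cvtColor(im,cv2.COLOR_BGR2HSV)
    zz=P[...,2]; 
    def box(x0,x1,y0,y1): return (P[...,0]>x0)&(P[...,0]<x1)&(P[...,1]>y0)&(P[...,1]<y1)
    q=P[box(430,620,-430,-240)&(zz>63)&(zz<73)][:,:2]
    (cx,cy),(w,h),a=cv2.minAreaRect(q.astype(np.float32)); a=np.radians(a+(90 if h>w else 0))
    e=np.array([np.cos(a),np.sin(a)]); m=np.array([-e[1],e[0]])
    u=(q-[cx,cy])@e; v=(q-[cx,cy])@m
    print(n,"foot",cx,cy,w,h,np.degrees(a))
    for b in range(-70,70,10):
        k=(u>=b)&(u<b+10)
        if k.sum()>3: print("  ",b,k.sum(),np.round([v[k].min(),v[k].max()],1))
    q=P[box(440,700,60,300)&(zz>18)&(zz<28)&(hsv[...,1]<60)]; a=np.radians(21.2)
    R=np.array([[np.cos(a),np.sin(a)],[-np.sin(a),np.cos(a)]]); uv=(q[:,:2]-[576.3,177])@R.T
    print("bracket");
    for b in range(-130,110,10):
        k=(uv[:,0]>=b)&(uv[:,0]<b+10)
        if k.sum()>3:
            v=np.sort(uv[k,1]); g=np.where(np.diff(v)>4)[0]; s=np.split(v,g+1); print("  ",b,[(round(t[0],1),round(t[-1],1)) for t in s])
    for y in(-20,-10,0,20): 
        k=(abs(uv[:,1]-y)<5)&(uv[:,0]>40); print("stop",y,np.round([uv[k,0].min(),uv[k,0].max()],1))
```

```text
scene foot 550.5360107421875 -349.35009765625 62.78984832763672 198.35768127441406 143.46569061279297
   -40 56 [-21.2   6.9]
   -30 124 [-28.5  13.4]
   -20 154 [-28.7  20.9]
   -10 169 [-31.4  24. ]
   0 144 [-30.6  19.6]
   10 138 [-26.4  21.3]
   20 115 [-19.9  21.4]
   30 122 [-19.   23.4]
   40 112 [-16.9  26. ]
   50 119 [-14.8  28.6]
   60 106 [-12.9  29.5]
bracket
   -120 [(np.float64(-58.9), np.float64(-46.5)), (np.float64(50.0), np.float64(52.4))]
   -110 [(np.float64(-57.5), np.float64(-45.4)), (np.float64(42.9), np.float64(55.7))]
   -100 [(np.float64(-55.4), np.float64(-44.6)), (np.float64(39.3), np.float64(53.0))]
   -90 [(np.float64(-53.5), np.float64(-41.3)), (np.float64(37.0), np.float64(50.3))]
   -80 [(np.float64(-51.4), np.float64(-38.3)), (np.float64(32.2), np.float64(45.5))]
   -70 [(np.float64(-49.4), np.float64(-37.5)), (np.float64(27.6), np.float64(41.7))]
   -60 [(np.float64(-49.3), np.float64(-38.1)), (np.float64(26.2), np.float64(56.2))]
   -50 [(np.float64(-48.7), np.float64(-39.4)), (np.float64(24.0), np.float64(56.6))]
   -40 [(np.float64(-50.6), np.fl
[... 3397 characters left out ...]
3.0), np.float64(52.7))]
   30 [(np.float64(-55.3), np.float64(-40.3)), (np.float64(21.3), np.float64(30.5)), (np.float64(41.1), np.float64(51.7))]
   40 [(np.float64(-54.1), np.float64(-41.8)), (np.float64(19.4), np.float64(52.2))]
   50 [(np.float64(-55.7), np.float64(-43.7)), (np.float64(17.4), np.float64(50.3))]
   60 [(np.float64(-54.8), np.float64(-45.5)), (np.float64(18.3), np.float64(50.3))]
   70 [(np.float64(-55.5), np.float64(-36.0)), (np.float64(16.4), np.float64(47.8))]
   80 [(np.float64(-56.6), np.float64(47.9))]
   90 [(np.float64(-41.6), np.float64(-39.4)), (np.float64(-35.2), np.float64(47.1))]
stop -20 [80.  92.7]
stop -10 [81.1 92.6]
stop 0 [82.2 93.2]
stop 20 [40.1 94.9]
```

Run:
```python
from h import *
def R(a): a=np.radians(a); return np.array([[np.cos(a),np.sin(a)],[-np.sin(a),np.cos(a)]])
for n in("scene","side"):
    z=np.load(f"pics/{n}0.npz"); im,d=z["im"],z["d"]; P=cloud(n,d); hsv=cv2.cvtColor(im,cv2.COLOR_BGR2HSV)
    zz=P[...,2]
    def box(x0,x1,y0,y1): return (P[...,0]>x0)&(P[...,0]<x1)&(P[...,1]>y0)&(P[...,1]<y1)
    q=P[box(430,600,-410,-260)&(zz>64.5)&(zz<72)&(hsv[...,1]<60)][:,:2]
    c=q.mean(0); w,V=np.linalg.eigh(np.cov((q-c).T)); e=V[:,1]*np.sign(V[0,1]); m=np.array([-e[1],e[0]])
    u=(q-c)@e; v=(q-c)@m; print(n,"foot",c.round(1),"dir",np.degrees(np.arctan2(e[1],e[0])).round(1),"ext",u.min().round(1),u.max().round(1))
    for b in range(-80,80,10):
        k=(u>=b)&(u<b+10)
        if k.sum()>3: print("  ",b,k.sum(),np.round([v[k].min(),v[k].max(),np.ptp(v[k])],1))
    q=P[box(440,700,60,300)&(zz>21)&(zz<26)&(hsv[...,1]<60)]
    O=np.array([576.3,177]);uv=(q[:,:2]-O)@R(21.2).T
    lo=uv[(uv[:,1]<-30)&(uv[:,0]>-50)&(uv[:,0]<70)]
    bs=np.arange(-50,70,6); L=np.array([(b+3,np.percentile(lo[(lo[:,0]>=b)&(lo[:,0]<b+6),1],[3,97]).mean()) for b in bs])
    s,i=np.polyfit(L[:,0],L[:,1],1); yaw=21.2+np.degrees(np.arctan(s)); 
    W=(q[:,:2]-O)@R(yaw).T
    k=(W[:,1]<-30)&(W[:,0]>-40)&(W[:,0]<60); print("yaw",yaw.round(2),"lower rail",np.percentile(W[k,1],[2,50,98]).round(1))
    k=(W[:,0]>45)&(W[:,0]<70)&(W[:,1]>0); print("upper block",np.percentile(W[k,1],[1,3,97]).round(1))
    k=(abs(W[:,1]+9)<20)&(W[:,0]>70); print("stop",np.percentile(W[k,0],[2,50,98]).round(1))
    k=(W[:,0]<-100); print("mouth end",W[k,0].min().round(1), "lo/hi",[np.percentile(W[(W[:,0]<W[k,0].min()+12)&(s*W[:,1]>0),1],[2,98]).round(1).tolist() for s in(-1,1)])
    piv=np.array([[541,196.9],[537.8,199.6]][n=="side"]); print("pivot",((piv-O)@R(yaw).T).round(1))
```

```text
scene foot [ 529.6 -334.3] dir -25.7 ext -73.7 63.2
   -80 16 [-8.   8.3 16.3]
   -70 73 [-19.9  15.4  35.3]
   -60 90 [-21.   19.5  40.5]
   -50 99 [-21.3  20.4  41.7]
   -40 102 [-20.3  20.6  40.9]
   -30 116 [-21.   19.6  40.5]
   -20 114 [-20.   19.7  39.7]
   -10 106 [-20.7  20.2  40.9]
   0 120 [-21.9  19.5  41.4]
   10 129 [-22.9  23.4  46.3]
   20 145 [-26.2  24.1  50.3]
   30 156 [-27.1  25.8  52.9]
   40 132 [-22.1  22.7  44.8]
   50 104 [-18.8  18.   36.8]
   60 12 [-8.7  8.  16.8]
yaw 17.05 lower rail [-52.4 -47.8 -41.5]
upper block [20.6 21.4 51.9]
stop [83.6 89.8 95. ]
mouth end -114.7 lo/hi [[-67.1, -54.9], [36.7, 47.8]]
pivot [-27.9  29.4]
side foot [ 520.9 -328.1] dir -25.7 ext -65.3 73.0
   -70 14 [-12.4   9.2  21.7]
   -60 35 [-19.2  16.7  35.9]
   -50 44 [-22.4  18.4  40.8]
   -40 42 [-24.9  16.6  41.5]
   -30 42 [-23.8  18.1  41.9]
   -20 39 [-24.1  19.3  43.4]
   -10 44 [-27.2  18.6  45.9]
   0 38 [-23.4  19.4  42.9]
   10 41 [-22.7  18.8  41.5]
   20 35 [-26.1  21.4  47.5]
   30 48 [-29.4  24.7  54. ]
   40 39 [-26.6  22.3  48.9]
   50 32 [-24.5  20.8  45.3]
   60 16 [-18.3   9.8  28.2]
yaw 16.75 lower rail [-51.7 -44.8 -39.7]
upper block [22.7 23.7 53.3]
stop [82.2 87.6 93.5]
mouth end -116.8 lo/hi [[-65.7, -53.0], [39.5, 49.3]]
pivot [-30.4  32.7]
```

Run:
```python
from h import *
from scipy.optimize import least_squares
A={}
for n in("scene","side"):
    z=np.load(f"pics/{n}0.npz"); im,d=z["im"],z["d"]; P=cloud(n,d); hsv=cv2.cvtColor(im,cv2.COLOR_BGR2HSV)
    for nm,c in(("long",(515,-320)),("short",(499,-155))):
        for r,lo,hi in((28,5,18),(13,27,45)):
            k=(np.hypot(P[...,0]-c[0],P[...,1]-c[1])<45)&(P[...,2]>lo)&(P[...,2]<hi)&(hsv[...,1]<70)&(hsv[...,2]<110); q=P[k][:,:2]
            if len(q)<15: print(n,nm,r,len(q)); continue
            s=least_squares(lambda p:np.hypot(*(q-p).T)-r,q.mean(0),loss="soft_l1"); print(n,nm,r,len(q),s.x.round(1),"res",np.median(abs(np.hypot(*(q-s.x).T)-r)).round(2))
```

```text
scene long 28 165 [ 511.7 -326.8] res 0.63
scene long 13 47 [ 511.5 -326.5] res 0.49
scene short 28 168 [ 494.7 -155.9] res 0.55
scene short 13 45 [ 495.2 -155.9] res 0.4
side long 28 128 [ 510.8 -328.2] res 0.88
side long 13 82 [ 510.1 -327.4] res 1.35
side short 28 158 [ 494. -158.] res 0.88
side short 13 88 [ 494.2 -157.4] res 0.99
```

>>> move_tool(increments=[[[-30,-12,0],[0,0,0]],[[-40,-17,0],[0,0,0]],[[-40,-17,0],[0,0,0]],[[-40,-17,0],[0,0,0]],[[-40,-17,0],[0,0,0]],[[-40,-17,0],[0,0,0]],[[-40,-17,0],[0,0,0]],[[-37,-15,0],[0,0,0]]], aperture=1.0)

```text
t: 0.77
tcp_pos: [523.6, -298.9, 253.1]
orientation: [-180.0, -0.0, 90.0]
contact_force: [1.1, -0.3, -0.5]
opening: 1.001
gripper_force: 0.0
```

>>> move_tool(increments=[[[-20,-9.5,0],[0,0,0]],[[0,0,0],[0,0,-7]],[[0,0,0],[0,0,-7]],[[0,0,0],[0,0,-7]],[[0,0,0],[0,0,-7]],[[0,0,0],[0,0,-7]],[[0,0,0],[0,0,-7]],[[0,0,0],[0,0,-7]]])

```text
t: 1.43
tcp_pos: [515.4, -316.9, 252.8]
orientation: [-180.0, -0.1, 139.3]
contact_force: [-0.2, 0.5, -0.1]
opening: 1.0
gripper_force: 0.0
```

>>> move_tool(increments=[[[0,0,30],[0,0,-7]],[[0,0,30],[0,0,-7]],[[0,0,0],[0,0,0]],[[0,0,0],[0,0,0]]])

```text
t: 1.77
tcp_pos: [514.4, -316.4, 191.7]
orientation: [180.0, -0.3, 152.8]
contact_force: [1.6, 0.2, 0.3]
opening: 1.0
gripper_force: 0.0
```

>>> move_tool(increments=[[[-2,-11,0],[0,0,-1.5]],[[0,0,30],[0,0,0]],[[0,0,30],[0,0,0]],[[0,0,30],[0,0,0]],[[0,0,20],[0,0,0]],[[0,0,10],[0,0,0]],[[0,0,8],[0,0,0]],[[0,0,0],[0,0,0]]])

```text
t: 2.43
tcp_pos: [513.0, -327.9, 65.4]
orientation: [-180.0, 0.0, 154.4]
contact_force: [-1.2, -0.0, 0.3]
opening: 1.0
gripper_force: 0.0
```

Run:
```python
from h import *
im,d=env.camera("side"); cv2.imwrite("pics/s1.png",cv2.resize(im[100:240,280:460],None,fx=3,fy=3))
```

```text
(no output)
```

View pics/s1.png

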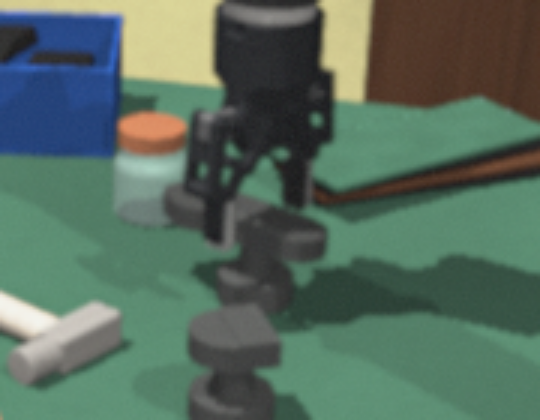

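The fingers straddle the plate over the post: near finger at crop (220,220), far finger at (300,180). Next I go down 3 mm and close.

>>> move_tool(increments=[[[0,0,3],[0,0,0]],[[0,0,0],[0,0,0]],[[0,0,0],[0,0,0]],[[0,0,0],[0,0,0]],[[0,0,0],[0,0,0]],[[0,0,0],[0,0,0]],[[0,0,0],[0,0,0]],[[0,0,0],[0,0,0]]], aperture=0.0, squeeze=80)

```text
t: 3.15
tcp_pos: [513.3, -327.9, 63.5]
orientation: [180.0, 0.1, 154.5]
contact_force: [-0.4, 1.3, 6.2]
opening: 0.458
gripper_force: 81.5
```

>>> move_tool(increments=[[[0,0,0],[0,0,0]],[[0,0,0],[0,0,0]],[[0,0,0],[0,0,0]],[[0,0,0],[0,0,0]]])

```text
t: 3.48
tcp_pos: [513.3, -327.9, 63.5]
orientation: [180.0, 0.1, 154.5]
contact_force: [-0.9, 2.2, 6.5]
opening: 0.453
gripper_force: 81.5
```

>>> move_tool(increments=[[[0,0,-5],[0,0,0]],[[0,0,-15],[0,0,0]],[[0,0,-25],[0,0,0]],[[0,0,-30],[0,0,0]],[[0,0,-30],[0,0,0]],[[0,0,-20],[0,0,0]],[[0,0,-5],[0,0,0]],[[0,0,0],[0,0,0]]])

```text
t: 4.15
tcp_pos: [512.7, -328.0, 193.0]
orientation: [-180.0, 0.1, 154.5]
contact_force: [-0.8, 0.1, -5.2]
opening: 0.454
gripper_force: 81.7
```

>>> move_tool(increments=[[[7,13,0],[0,0,0]],[[12,23,0],[0,0,0]],[[15,28,0],[0,0,0]],[[15,28,0],[0,0,0]],[[15,28,0],[0,0,0]],[[15,28,0],[0,0,0]],[[15,28,0],[0,0,0]],[[15,28,0],[0,0,0]]])

```text
t: 4.82
tcp_pos: [499.3, -94.3, 189.5]
orientation: [-179.9, -0.3, 154.5]
contact_force: [0.8, -0.1, -5.2]
opening: 0.453
gripper_force: 81.5
```

>>> move_tool(increments=[[[15,28,0],[0,0,0]],[[15,28,0],[0,0,0]],[[15,28,0],[0,0,0]],[[15,28,0],[0,0,0]],[[15,28,0],[0,0,0]],[[15,28,0],[0,0,0]],[[12,23,0],[0,0,0]],[[0,0,0],[0,0,0]]])

```text
t: 5.48
tcp_pos: [489.0, 127.5, 190.1]
orientation: [179.9, -0.3, 155.1]
contact_force: [0.7, 1.8, -5.1]
opening: 0.453
gripper_force: 81.8
```

Run:
```python
from h import *
im,d=env.camera("side"); cv2.imwrite("pics/s2.png",im)
```

```text
(no output)
```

View pics/s2.png

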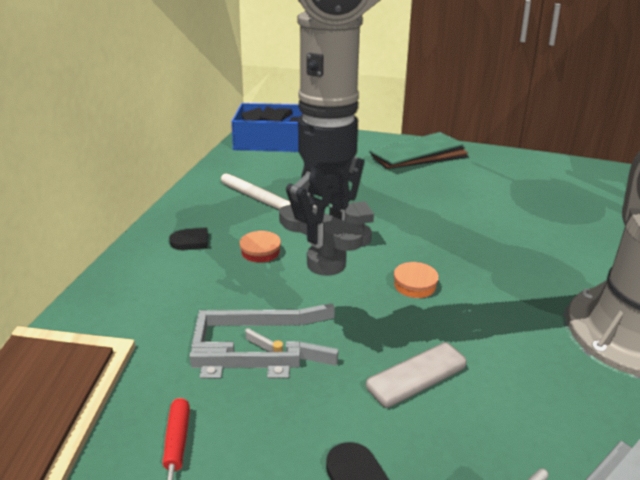

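The foot hangs level in the gripper, with the flange at (326,260). The short foot and bracket are undisturbed. I'll measure the flange offset from the TCP.

Add to h.py:
```python
from scipy.optimize import least_squares
EX=np.array([np.cos(np.radians(16.9)),np.sin(np.radians(16.9))]); EY=np.array([-EX[1],EX[0]]); OB=np.array([583.7,169.6])
def foot(dz):
    t=env.read_state(); p=t["tcp_pos"]; out=[]
    for n in("scene","side"):
        im,d=env.camera(n); P=cloud(n,d); hsv=cv2.cvtColor(im,cv2.COLOR_BGR2HSV)
        k=(np.hypot(P[...,0]-p[0],P[...,1]-p[1])<45)&(P[...,2]>dz+6)&(P[...,2]<dz+19)&(hsv[...,1]<70)&(hsv[...,2]<110); q=P[k][:,:2]
        if len(q)<15: print(n,len(q)); continue
        s=least_squares(lambda x:np.hypot(*(q-x).T)-28,q.mean(0)+0,loss="soft_l1").x
        kk=(np.hypot(P[...,0]-s[0],P[...,1]-s[1])<30)&(hsv[...,1]<70)&(hsv[...,2]<110)&(P[...,2]>dz-15)&(P[...,2]<dz+24)
        print(n,len(q),s.round(1),"bracket",((s-OB)@np.c_[EX,EY]).round(1),"zlow,ztop",np.percentile(P[kk][:,2],[2,98]).round(1)); out.append(s)
    print("tcp",p.round(1),t["orientation"].round(2),"tcp in bracket",((p[:2]-OB)@np.c_[EX,EY]).round(1),"foot-tcp",(np.mean(out,0)-p[:2]).round(1) if out else None)
```

Run:
```python
from h import *
foot(127)
```

```text
scene 125 [486.8 123.8] bracket [-106.   -15.7] zlow,ztop [127.  146.5]
side 299 [487.1 120.3] bracket [-106.7  -19.1] zlow,ztop [128.2 150.3]
tcp [489.4 123.8 190. ] [-179.94   -0.27  154.94] tcp in bracket [-103.6  -16.4] foot-tcp [-2.4 -1.7]
```

>>> move_tool(increments=[[[0.5,11,0],[0,0,0]],[[0.8,11,0],[0,0,0]],[[0,0,20],[0,0,0]],[[0,0,30],[0,0,0]],[[0,0,30],[0,0,0]],[[0,0,25],[0,0,0]],[[0,0,10],[0,0,0]],[[0,0,0],[0,0,0]]])

```text
t: 6.3
tcp_pos: [498.6, 139.6, 74.7]
orientation: [-179.8, -0.3, 154.5]
contact_force: [-0.7, -0.4, -3.8]
opening: 0.454
gripper_force: 81.8
```

>>> move_tool(increments=[[[0,0,0],[0,0,0]],[[0,0,0],[0,0,0]]])

```text
t: 6.47
tcp_pos: [502.2, 140.7, 79.0]
orientation: [179.8, 0.2, 154.5]
contact_force: [-0.3, -0.1, -4.1]
opening: 0.45
gripper_force: 81.9
```

Run:
```python
from h import *
foot(10)
```

```text
scene 187 [509.2 131.7] bracket [-82.3 -14.7] zlow,ztop [-0.8 25. ]
side 276 [500.8 140.5] bracket [-87.8  -3.8] zlow,ztop [-1.5 33.7]
tcp [502.2 140.7  79. ] [1.7984e+02 1.5000e-01 1.5448e+02] tcp in bracket [-86.3  -3.9] foot-tcp [ 2.8 -4.7]
```

>>> move_tool(increments=[[[5.6,1.6,0],[0,0,0]],[[0,0,5],[0,0,0]],[[0,0,5],[0,0,0]],[[0,0,3],[0,0,0]],[[0,0,0],[0,0,0]],[[0,0,0],[0,0,0]],[[0,0,0],[0,0,0]]])

```text
t: 7.15
tcp_pos: [496.1, 143.7, 64.2]
orientation: [-180.0, -0.0, 154.5]
contact_force: [-0.1, 0.1, -4.9]
opening: 0.455
gripper_force: 82.1
```

>>> move_tool(increments=[[[0,0,1],[0,0,0]],[[0,0,0],[0,0,0]],[[0,0,0],[0,0,0]],[[0,0,0],[0,0,0]]])

```text
t: 7.48
tcp_pos: [496.2, 143.8, 63.6]
orientation: [180.0, 0.0, 154.5]
contact_force: [-1.0, -0.3, -2.6]
opening: 0.455
gripper_force: 82.3
```

```bash
python3 - <<'E'
from h import *
foot(0)
im,d=env.camera("scene"); cv2.imwrite("pics/s3.png",cv2.resize(im[120:320,330:530],None,fx=3,fy=3))
E
```

```text
scene 76 [495.7 155.6] bracket [-88.3  12.2] zlow,ztop [-1.1 21.7]
side 178 [494.1 143.3] bracket [-93.4   0.9] zlow,ztop [ 3.3 23.6]
tcp [496.2 143.8  63.6] [1.7999e+02 2.0000e-02 1.5450e+02] tcp in bracket [-91.2   0.8] foot-tcp [-1.4  5.6]
```

View pics/s3.png

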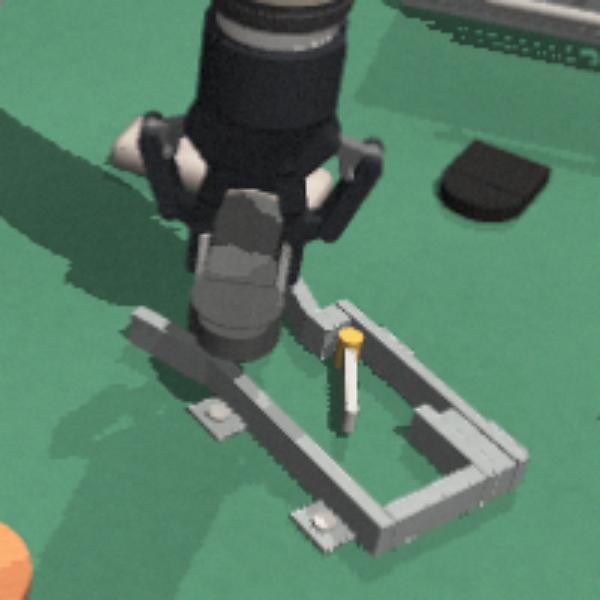

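The foot stands at the centre of the mouth, at crop (235,320), ahead of the shut pawl. The vertical force drop shows the counter carries part of its weight. Now I slide it in.

>>> move_tool(increments=[[[-4.4,4,0],[0,0,0]],[[-4.4,4,0],[0,0,0]],[[-4.4,4,0],[0,0,0]],[[-4.4,4,0],[0,0,0]],[[-4.4,4,0],[0,0,0]],[[-4.4,4,0],[0,0,0]],[[-4.4,4,0],[0,0,0]],[[0,0,0],[0,0,0]]])

```text
t: 8.3
tcp_pos: [537.8, 156.6, 63.6]
orientation: [179.9, 0.1, 154.5]
contact_force: [-0.4, 0.4, 1.4]
opening: 0.454
gripper_force: 83.1
```

Run:
```python
from h import *
foot(0)
```

```text
scene 87 [547.7 143.5] bracket [-42.  -14.5] zlow,ztop [ 1.  23.9]
side 80 [535.7 156.7] bracket [-49.6   1.6] zlow,ztop [ 3.3 23.7]
tcp [537.8 156.6  63.6] [1.7987e+02 1.0000e-01 1.5451e+02] tcp in bracket [-47.7   0.9] foot-tcp [ 3.9 -6.5]
```

>>> move_tool(increments=[[[-4.4,4,0],[0,0,0]],[[-4.4,4,0],[0,0,0]],[[-4.4,4,0],[0,0,0]],[[-4.4,4,0],[0,0,0]],[[-4.4,4,0],[0,0,0]],[[-4.4,4,0],[0,0,0]],[[-4.4,4,0],[0,0,0]],[[-4.4,4,0],[0,0,0]]])

```text
t: 9.07
tcp_pos: [579.1, 167.8, 63.6]
orientation: [-179.6, -0.2, 154.5]
contact_force: [-8.4, -3.8, 8.6]
opening: 0.456
gripper_force: 83.9
```

Run:
```python
from h import *
foot(0)
im,d=env.camera("scene"); cv2.imwrite("pics/s4.png",cv2.resize(im[120:320,330:530],None,fx=3,fy=3))
```

```text
scene 91 [588.6 155.5] bracket [  0.6 -14.9] zlow,ztop [-1.3 23.9]
side 55 [579.1 167.7] bracket [-5.  -0.5] zlow,ztop [ 1.6 23.7]
tcp [579.1 167.8  63.6] [-179.65   -0.22  154.47] tcp in bracket [-4.9 -0.4] foot-tcp [ 4.7 -6.2]
```

View pics/s4.png

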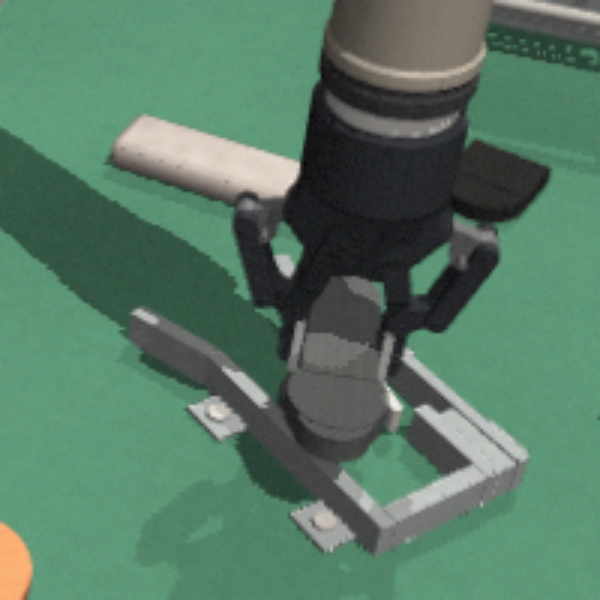

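The pawl tip at crop (393,410) has swung aside, and the foot is in the channel at about x = -6. I continue.

>>> move_tool(increments=[[[-4.4,4,0],[0,0,0]],[[-4.4,4,0],[0,0,0]],[[-4.4,4,0],[0,0,0]],[[-4.4,4,0],[0,0,0]],[[-4.4,4,0],[0,0,0]],[[-4.4,4,0],[0,0,0]],[[-4.4,4,0],[0,0,0]],[[-4.4,4,0],[0,0,0]]])

```text
t: 9.88
tcp_pos: [626.3, 182.7, 63.5]
orientation: [-179.9, -0.1, 154.5]
contact_force: [-4.5, -2.0, 5.6]
opening: 0.455
gripper_force: 83.4
```

>>> move_tool(increments=[[[0,0,0],[0,0,0]],[[0,0,0],[0,0,0]]])

```text
t: 10.05
tcp_pos: [628.4, 183.3, 63.6]
orientation: [179.9, 0.2, 154.5]
contact_force: [1.6, -1.5, 0.4]
opening: 0.453
gripper_force: 82.8
```

Run:
```python
from h import *
foot(0)
im,d=env.camera("scene"); cv2.imwrite("pics/s5.png",cv2.resize(im[120:320,330:530],None,fx=3,fy=3))
```

```text
scene 119 [640. 171.] bracket [ 54.3 -15. ] zlow,ztop [ 2.5 23.7]
side 106 [629. 187.] bracket [48.4  3.5] zlow,ztop [-0.1 23.9]
tcp [628.4 183.3  63.6] [1.7989e+02 1.5000e-01 1.5449e+02] tcp in bracket [46.8  0.1] foot-tcp [ 6.1 -4.3]
```

View pics/s5.png

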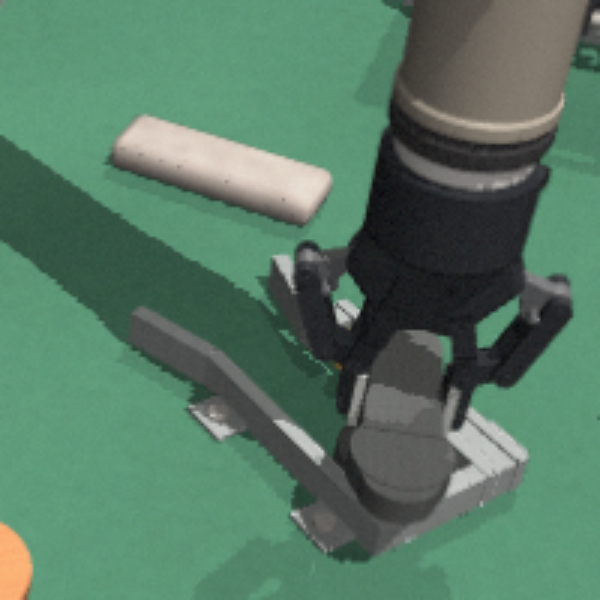

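The foot is near x ≈ 44–45, close to the stop. A gentle push of a few more millimetres should make sure the pawl snaps.

>>> move_tool(increments=[[[-1.5,1.3,0],[0,0,0]],[[-1.5,1.3,0],[0,0,0]],[[-0.7,0.7,0],[0,0,0]],[[0,0,0],[0,0,0]],[[0,0,0],[0,0,0]]])

```text
t: 10.62
tcp_pos: [629.6, 183.8, 63.6]
orientation: [-179.8, -0.2, 154.5]
contact_force: [-5.6, -2.8, 7.3]
opening: 0.452
gripper_force: 83.7
```

Run:
```python
from h import *
foot(0)
```

```text
scene 117 [638.6 171. ] bracket [ 52.9 -14.6] zlow,ztop [ 2.2 23.8]
side 143 [627.7 183.8] bracket [46.3  0.8] zlow,ztop [ 1.1 23.9]
tcp [629.6 183.8  63.6] [-179.75   -0.2   154.49] tcp in bracket [48.1  0.3] foot-tcp [ 3.5 -6.4]
```

>>> move_tool(increments=[[[-1.5,1.3,0],[0,0,0]],[[0,0,0],[0,0,0]],[[0,0,0],[0,0,0]],[[0,0,0],[0,0,0]]])

```text
t: 11.05
tcp_pos: [631.3, 184.7, 63.6]
orientation: [-179.8, -0.2, 154.5]
contact_force: [-5.8, -2.5, 7.4]
opening: 0.452
gripper_force: 83.7
```

Run:
```python
from h import *
im,d=env.camera("side"); cv2.imwrite("pics/s6.png",cv2.resize(im[230:390,170:350],None,fx=3.5,fy=3.5))
print(env.read_state()["tcp_pos"])
```

```text
[631.28055446 184.67205478  63.57768726]
```

View pics/s6.png

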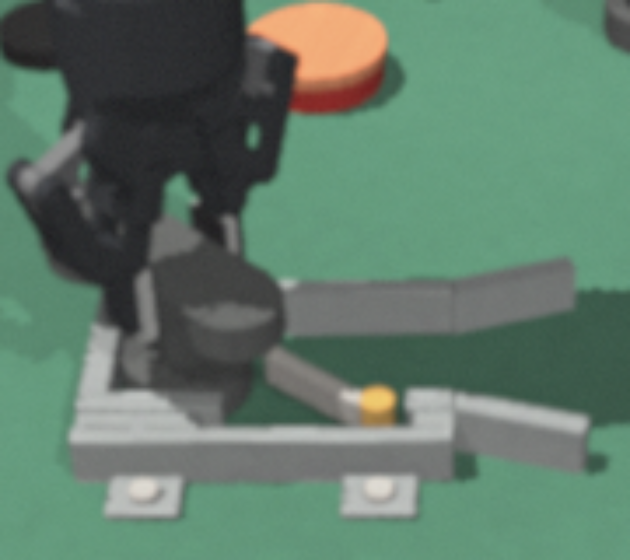

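The pawl tip is back at crop (275,360), the same pixel as its shut position at the start, and it lies behind the flange. I release and retreat.

>>> move_tool(increments=[[[0,0,0],[0,0,0]],[[0,0,0],[0,0,0]],[[0,0,0],[0,0,0]],[[0,0,0],[0,0,0]],[[0,0,0],[0,0,0]],[[0,0,0],[0,0,0]],[[0,0,0],[0,0,0]],[[0,0,0],[0,0,0]]], aperture=1.0)

```text
t: 11.77
tcp_pos: [633.7, 185.2, 63.3]
orientation: [180.0, 0.0, 154.5]
contact_force: [0.8, -0.3, 0.0]
opening: 1.0
gripper_force: 0.0
```

>>> move_tool(increments=[[[0,0,-5],[0,0,0]],[[0,0,-15],[0,0,0]],[[0,0,-25],[0,0,0]],[[0,0,-30],[0,0,0]],[[0,0,-30],[0,0,0]],[[0,0,-20],[0,0,0]],[[0,0,0],[0,0,0]],[[0,0,0],[0,0,0]]])

```text
t: 12.43
tcp_pos: [634.5, 185.5, 190.3]
orientation: [179.9, 0.2, 154.5]
contact_force: [0.1, -1.6, -1.0]
opening: 0.994
gripper_force: 0.0
```

Run:
```python
from h import *
foot(0)
im,d=env.camera("side"); cv2.imwrite("pics/s7.png",cv2.resize(im[230:390,170:350],None,fx=3.5,fy=3.5))
```

```text
scene 131 [641.9 171.9] bracket [ 56.4 -14.7] zlow,ztop [ 2.1 23.6]
side 135 [629.5 184.4] bracket [48.1  0.9] zlow,ztop [ 1.4 23.8]
tcp [634.5 185.5 190.3] [1.7986e+02 1.5000e-01 1.5450e+02] tcp in bracket [53.3  0.5] foot-tcp [ 1.2 -7.4]
```

View pics/s7.png

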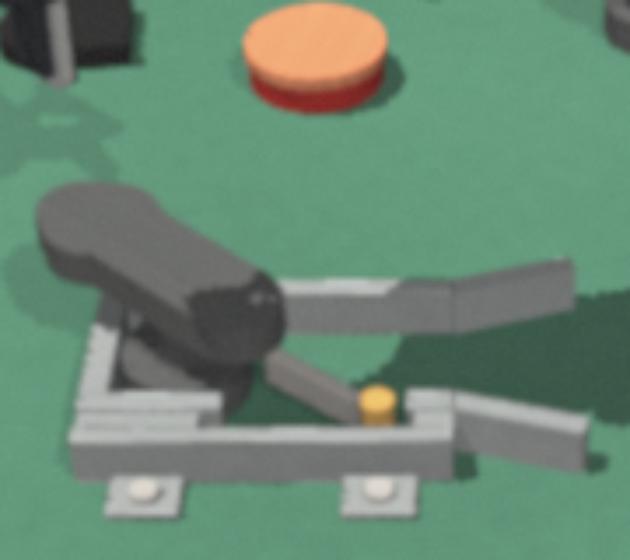

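The foot stands free and upright at x ≈ 48, y ≈ 1. The pawl, with its tip at crop (275,360), is shut behind it, and the gripper is clear.

```bash
python3 -c "
from cell import env
print(env.hand_in())"
```

```text
the job is handed in; nothing more can be done
None
```

The long foot stands released and upright in the bracket at about x = 48 mm, y = 1 mm, with the pawl shut behind it and the short foot never touched; the job was handed in at about 12.5 s, and no verdict came back.

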